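# Tip the thin paint tablet out of its well and stand it in the drying rack

### The job

One of the paint tablets in the white palette is worn thin and lies level with the top of its well, where the fingers cannot get at its rim. Tip it up in its well by pressing its edge down into the trough, take it by the raised edge, and stand it on edge to dry in the middle slot of the wooden rack. Do not drop it, and leave the other tablets and the things lying about where they are.

Things in the scene. Friction and masses are not known exactly. Their poses are not given: they have to be found in the camera images.
- thin_tablet: The tablet to move: a dry, rigid brown disc of pressed paint, 46 mm diameter, 10 mm thick, 20 to 39 g, lying flat in one of the palette's three wells with its top 0.5 mm below the palette's top face; the two other tablets there stand 7.5 mm proud. Origin at the centre of its underside; its own z axis is the disc's axis, through the top face.
- palette: White moulded palette, fixed, 37 mm high, 228 mm along its y, x from -42 to +63 mm. Origin on the table under the middle well's centre; three like wells at y = -72, 0, +72 mm. x points away from the robot (up to 26 degrees aside), from wells to troughs. Each well is 52 mm wide (3 mm free round a tablet), round on the -x side, its flat floor 26.5 mm above the table, ending at a lip at x = +4.
- middle_lip (a point): Middle of the straight lip where the middle well's floor ends (the other wells alike). Beyond it a 60 degree slope, 27 mm long, falls to the trough's flat bottom (14 to 22 mm beyond the lip, 3 mm above the table); the far wall rises steeply from there for 13 mm, then flares out to the palette's top 44 mm beyond the lip, its side walls 52 mm apart. A flat tablet overhangs the lip by about 19 mm. Axes as the palette's.
- middle_trough (a point): Middle of the middle well's trough bottom. A tablet pressed by the outer 7 mm of its overhang to about floor height (under 1 N) rocks over the lip, slides down until that edge stops at the trough's bottom or far wall, and stays leaning on the slope at 55 to 60 degrees, its other edge raised: its underside there is about 5 mm above the palette's top, over the emptied well, which has room for a finger under it.
- rack: Wooden drying rack, fixed: two rails along its x (140 mm long, 8 mm square, 20 mm apart, tops 12 mm above the table) carry six pairs of upright round-ended dowels, 8 mm thick, tops 38 mm above the table, every 24 mm: five slots 16 mm wide. Origin on the table under the rack's middle, z up. The two end slots are taken.
- middle_slot (a point): Centre of the rack's middle (third) slot, at the rails' tops, 12 mm above the table; axes as the rack's. A tablet stands on edge in a slot with its faces towards the rack's +x and -x, resting on both rails: its centre is then 33 mm and its top 56 mm above the table.
- full_tablet_a: Full tablet in another well of the palette: 46 mm diameter, 18 mm thick. Origin at the centre of its underside. Leave it.
- full_tablet_b: Full tablet in the remaining well of the palette, same size. Leave it.
- rack_tablet_a: Tablet 46 mm by 10 mm standing on edge in the rack's slot at x = -48 mm. Origin at the centre of a face. Leave it.
- rack_tablet_b: The same in the slot at x = +48 mm. Leave it.
- paint_tube_a: Paint tube lying on the table, 116 mm long, 25 mm thick at the cap end. Origin under the shoulder by the cap, x towards the cap. Leave it.
- paint_tube_b: Another such paint tube. Leave it.
- brush: Thin paint brush lying on the table, 176 mm long, 9 mm thick, along its x. Leave it.
- sponge: Yellow sponge block lying on the table, 75 x 50 x 28 mm. Leave it.
Mind the look-alikes: they are no part of the job. Leave any turquoise or yellow look-alike of the thin_tablet alone. Of the things like the rack, leave any that is green; of the rest the larger one is meant.

How it is judged:
By the outcome, as a careful person would: the job done as asked, in the order asked, and still so for the second after the job is handed in, with the robot touching nothing.
It also fails if it takes over 45 s, if anything falls off the work surface, if the arm or the gripper's body presses on something with over 40 N, if the wrist force passes 120 N, or if a joint passes its speed limit or range.

### The arm

A 6-joint arm with a two-finger parallel gripper is mounted at the origin on the work surface. World frame = base frame: x ahead of the robot, y to its left, z up, the work surface at z = 0. Lengths are in m, angles in rad, forces in N, time in s.
With the tool pointing down it reaches from about 0.375 to 0.9 m from the base axis. Payload 3.1 kg.
Tool frame: the origin (TCP) lies at the very end of the fingers, on their centre line; the grasp point (between the pads) lies 19 mm behind it (grasp_offset is the distance from the TCP to the grasp point, in m); z points along the fingers, y is the line along which they close (so a half turn about z gives the same grasp; the last joint's range is limited). The gripper opens to 85 mm and grips with 20 to 120 N. Pads are 22 mm wide; open, the fingers measure 114 mm over their backs; the gripper's body (76 mm by 85 mm) begins 54 mm behind the grasp point. The pads swing forward as they close: fully open they stand 13 mm farther back than shut.
Start: joints at [-1.466, 0.527, 1.433, -0, 1.181, -0.178], TCP at [0.174, -0.6, 0.231] pointing down, gripper open.
Joint ranges: [-3.08, 3.08], [-0.75, 2.2], [0.22, 2.44], [-1.43, 4.57], [0, 2.65], [-2.85, 2.85]. Speed limits (rad/s): [2.79, 2.79, 3.14, 3.14, 3.14, 3.14].

### API

Orientations are given as a unit quaternion [x, y, z, w].
In Python, from station import get_state, snapshot, close_job, grasp_offset gives the robot as it stands.
- The arm moves only by the shell command python3 -m jog 'ROWS' [FORCE]. ROWS is JSON, a list that holds one entry, the list of rows, each a list of 7 numbers: the shift along the tool's x, y, z in cm, then the turn, a rotation vector about the tool's x, y, z in degrees, then the closure, from -1 (fully open) to 1 (shut), so that 0 is half open. In form: [[[tx, ty, tz, ax, ay, az, fingers], ...]]. A call has 1 to 5 rows; each row shifts and turns the commanded pose from where the row before left it, along the tool's axes as they then stand; what a row does not reach is not made up. A row lasts 1/12 s, in which the tool goes at most 41.7 mm and 7.16 degrees, less where a joint would pass 70% of its speed; a pose out of reach is approached as far as the arm can. A call with a gripper value outside its range is refused whole. The fingers move at their own pace and stop on an object; FORCE is the grip in N (left out, the last holds). Time passes only in rows, so rows that do not move let the fingers close. It gives the time, the measured TCP pose, the force, the opening and the grip force at its end, in the units of the state.
- get_state(): the state, without advancing time (a new reading comes with each control period).
- snapshot(name): name is "scene" or "top"; returns a dict with "image" (384x512x3 uint8, blue, green, red), "z_map" (384x512 float32, m along the optical axis (not along the pixel's ray), 0 where there is no reading), "intrinsics" (3x3 intrinsics, pixels), "extrinsics" (4x4, takes a point from world to camera coordinates). Camera axes: x right, y up, looking along -z (the intrinsics and any distortion apply to the point x, -y, -z); pixel columns grow to the right and rows downward; lengths in m; the calibration is good to about 2 mm. A picture is of the moment at which its call begins.
- close_job(): hands the job in; it is judged then, once.
The state is a dict: "clock": time; "q": joint angles; "qvel": joint speeds; "joint_efforts": joint torques, N m; "tool_pos": TCP position; "tcp_rot": TCP orientation; "wrist_force": force on the tool from outside, world axes, zero at the start; "moment": the same for the moment, N m; "width": finger opening in m; "gripper_force": force on a finger pad.
Only numpy, scipy, OpenCV 4.12 (cv2) and the standard library are available. Lean on these libraries where they do the work, as an engineer would, in place of code of your own. Each camera call takes 0.05 s, during which the arm holds its last target. There are 200 camera calls.

## Working session

There is one attempt and no reset: what is moved stays moved. The work goes in short steps, Python scripts to look and compute and a shell command to move; the robot and the scene stay as the last step left them, time stands still between calls to the robot, and variables do not carry over. Pictures are saved under pics/ and viewed, at most 10 in all, crops included, and the job is handed in when it is done.

```bash
ls; mkdir -p pics; cat > h.py <<'E'
import numpy as np, cv2, json
from scipy.spatial.transform import Rotation as R
from station import get_state, snapshot, close_job, grasp_offset
def world(s):
    z=s["z_map"]; K=np.array(s["intrinsics"]); E=np.array(s["extrinsics"])
    v,u=np.mgrid[:z.shape[0],:z.shape[1]]
    P=np.stack([(u-K[0,2])/K[0,0]*z, -(v-K[1,2])/K[1,1]*z, -z],-1)
    return (P-E[:3,3])@E[:3,:3]
E
python3 - <<'E'
from h import *
for n in("scene","top"):
    s=snapshot(n); cv2.imwrite(f"pics/{n}0.png",cv2.resize(s["image"],(768,576),interpolation=cv2.INTER_CUBIC))
    np.savez(n+"0.npz",**s); print(n,[k for k in s],s["intrinsics"],s["extrinsics"])
print(get_state(), grasp_offset)
E
```

```text
pics
scene ['image', 'z_map', 'intrinsics', 'extrinsics'] [[403.11542042   0.         261.07310026]
 [  0.         403.11542042 194.70856883]
 [  0.           0.           1.        ]] [[-0.77304248  0.63435231 -0.0015712   0.38679903]
 [-0.49302593 -0.5992553   0.63072856  0.25801811]
 [ 0.39916257  0.48835462  0.77600194 -1.28503741]
 [ 0.          0.          0.          1.        ]]
top ['image', 'z_map', 'intrinsics', 'extrinsics'] [[467.06911756   0.         250.79621154]
 [  0.         467.06911756 193.28586506]
 [  0.           0.           1.        ]] [[-0.00237339 -0.9998377  -0.01785879  0.03165293]
 [ 0.99770168 -0.00357693  0.06766514 -0.5010332 ]
 [-0.06771804 -0.01765715  0.99754824 -1.42564117]
 [ 0.          0.          0.          1.        ]]
{'clock': 0.1, 'q': array([-1.46649480e+00,  5.28366315e-01,  1.43379451e+00,  3.54593026e-06,
        1.18139438e+00, -1.78459504e-01]), 'qvel': array([ 0.00059313, -0.00446894, -0.00525658,  0.00149721, -0.00212465,
       -0.00109165]), 'joint_efforts': array([ 2.85672504e-04, -4.43305421e+01, -1.78585660e+01, -2.74469021e-04,
        3.91435315e-03, -9.85273687e-06]), 'tool_pos': array([ 0.17436468, -0.59950644,  0.23042923]), 'tcp_rot': array([ 9.90022030e-01,  1.40909252e-01,  3.80149086e-05, -9.80542799e-04]), 'wrist_force': array([-0.41336062,  0.05427668, -0.66418066]), 'moment': array([-0.02611594, -0.0313919 , -0.0041144 ]), 'gripper_force': 0.0, 'width': 0.08511088788732545} 0.0187
```

View pics/top0.png

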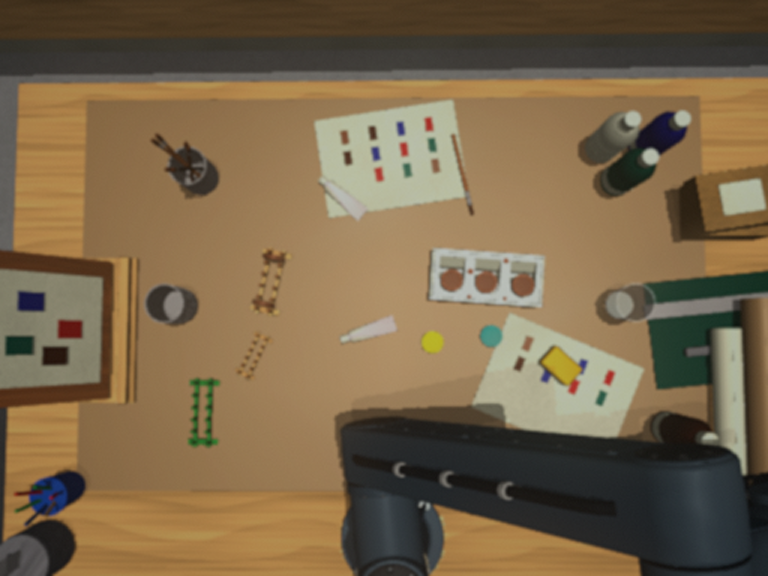

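View pics/scene0.png

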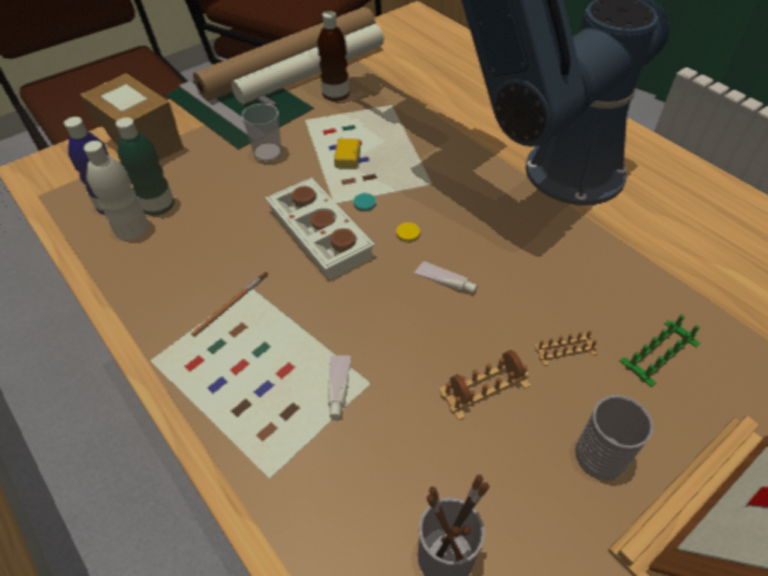

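The top view (768x576 px) shows these candidates:
- **Wells:** the palette's three brown tablets at (452,280), (487,282) and (522,285). Height will tell which one is thin.
- **Look-alikes to leave:** discs in yellow (432,342) and turquoise (491,336).
- **Racks:** the large wooden one at (270,282) with end slots filled is the target. The small wooden one (254,355) and the green one (204,411) are not.

Next I'll measure these and take a close crop.

```bash
python3 - <<'E'
from h import *
s=snapshot("top"); W=world(s); z=W[...,2]; im=s["image"].astype(int)
a=slice(155,215); b=slice(275,375)
print("table z",np.median(z[190:215,255:275]))
w=W[a,b]; c=im[a,b]
top=(abs(w[...,2]-.037)<.004)&(c.min(-1)>90)&(c.max(-1)-c.min(-1)<60)
# rectangle of everything above z=.02
m=(w[...,2]>.028)
p=w[m][:,:2]; r=cv2.minAreaRect((p*1000).astype(np.float32)); print("palette rect",r, cv2.boxPoints(r))
print("top z",np.median(w[top][:,2]))
for u,v in((301,187),(324,188),(348,190)):
    q=W[v-3:v+4,u-3:u+4].reshape(-1,3); print(u,v,np.median(q,0))
brown=(c[...,2]-c[...,0]>25)&(c[...,2]<150)&m
n,l,st,ce=cv2.connectedComponentsWithStats(brown.astype(np.uint8))
for i in range(1,n):
    if st[i,4]>40: 
        q=w[l==i]; print("tab",ce[i]+[275,155],st[i],q.mean(0), np.median(q[:,2]), q.min(0),q.max(0))
# rack
a2=slice(160,215); b2=slice(160,200); w=W[a2,b2]
m=w[...,2]>.006
r=cv2.minAreaRect((w[m][:,:2]*1000).astype(np.float32)); print("rack",r,cv2.boxPoints(r))
m=w[...,2]>.042
n,l,st,ce=cv2.connectedComponentsWithStats(m.astype(np.uint8))
for i in range(1,n): print("rt",st[i],w[l==i].mean(0))
o1=cv2.resize(s["image"][155:215,275:375],None,fx=6,fy=6,interpolation=2)
o2=cv2.resize(s["image"][155:215,150:210],None,fx=6,fy=6,interpolation=2)[:,:]
S=snapshot("scene")
o3=cv2.resize(S["image"][110:190,170:255],None,fx=4.6,fy=4.6,interpolation=2)[:, :]
o=np.zeros((360,600,3),np.uint8);o[:360,:600]=o1; 
x=np.zeros((240,600,3),np.uint8); x[:,:240]=cv2.resize(o2,(240,240)); x[:,250:505]=cv2.resize(o3,(255,240))
cv2.imwrite("pics/crop1.png",np.vstack([o,x]))
E
```

```text
table z 0.0018980747127237524
palette rect ((515.009033203125, -145.783447265625), (158.2202911376953, 339.61669921875), 11.58277416229248) [[ 403.41522      4.6828594]
 [ 471.60464   -328.01776  ]
 [ 626.60284   -296.24976  ]
 [ 558.41345     36.450867 ]]
top z 0.03731394557198832
301 187 [ 0.51750985 -0.1222708   0.04599536]
324 188 [ 0.51492538 -0.19265452  0.03809248]
348 190 [ 0.50790273 -0.26356488  0.04673918]
tab [300.58235294 186.40588235] [ 19  24  15  15 170] [ 0.51871978 -0.12030422  0.05387415] 0.04544126950740673 [ 0.40341517 -0.14390838  0.0387112 ] [0.54227526 0.00468287 1.45661361]
tab [323.65088757 187.74556213] [ 42  26  15  15 169] [ 0.51585287 -0.19175206  0.0373625 ] 0.03707285457377494 [ 0.49385051 -0.21519089  0.02817024] [ 0.5367567  -0.17069229  0.04532066]
tab [348.25945946 189.86486486] [ 66  28  16  15 185] [ 0.50854093 -0.26471783  0.04508879] 0.04555543919989038 [ 0.48683466 -0.29144425  0.02895991] [ 0.52972853 -0.24232941  0.05215251]
rack ((510.50543212890625, 156.78550720214844), (326.2940979003906, 178.7352294921875), 83.564697265625) [[403.41522  
[... 385 characters left out ...]
1  1] [0.40341517 0.00468287 1.45661361]
rt [18 15  1  1  1] [0.40341517 0.00468287 1.45661361]
rt [36 15  1  1  1] [0.40341517 0.00468287 1.45661361]
rt [ 8 18  1  1  1] [0.40341517 0.00468287 1.45661361]
rt [ 3 21  1  1  1] [0.40341517 0.00468287 1.45661361]
rt [38 22  1  1  1] [0.40341517 0.00468287 1.45661361]
rt [14 30  1  1  1] [0.51026202 0.26356379 0.04274061]
rt [ 2 32  1  1  1] [0.40341517 0.00468287 1.45661361]
rt [21 32  1  1  1] [0.50413079 0.24226314 0.04201381]
rt [20 39  1  1  1] [0.48271245 0.2448968  0.0434904 ]
rt [33 39  1  1  1] [0.40341517 0.00468287 1.45661361]
rt [ 8 40 14  5 47] [0.47328161 0.25980188 0.05200486]
rt [22 48  1  1  1] [0.40341517 0.00468287 1.45661361]
```

View pics/crop1.png

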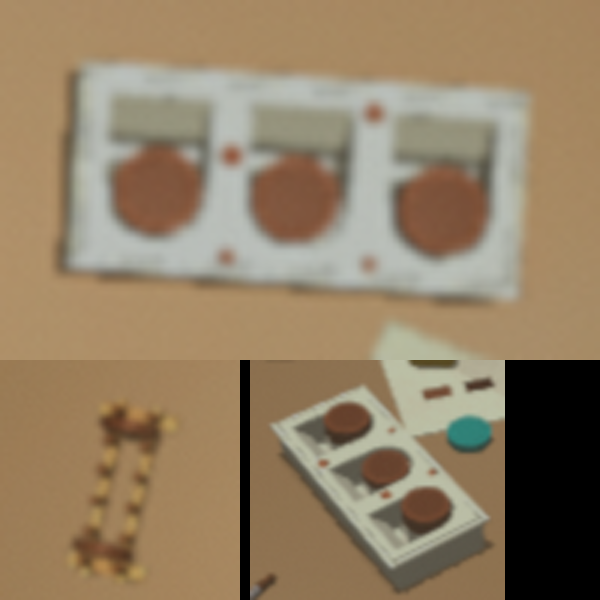

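The crop shows the middle tablet at about (297,197), flush with the palette and with no shadow rim. Its height of 37 mm (neighbours 45.5 mm) confirms it as the thin one. The rack has both end slots filled and an empty middle. Now I'll refine both poses.

```bash
cat >> h.py <<'E'
def ray(s,uv,z0):
    K=np.array(s["intrinsics"]); E=np.array(s["extrinsics"]); uv=np.atleast_2d(uv).astype(float)
    d=np.c_[(uv[:,0]-K[0,2])/K[0,0],-(uv[:,1]-K[1,2])/K[1,1],-np.ones(len(uv))]@E[:3,:3]
    c=-E[:3,:3].T@E[:3,3]
    return c+d*((z0-c[2])/d[:,2])[:,None]
def proj(s,P):
    K=np.array(s["intrinsics"]); E=np.array(s["extrinsics"]); q=np.atleast_2d(P)@E[:3,:3].T+E[:3,3]
    return np.c_[K[0,2]+K[0,0]*q[:,0]/-q[:,2], K[1,2]+K[1,1]*q[:,1]/q[:,2]]
E
python3 - <<'E'
from h import *
T=dict(np.load("top0.npz")); S=dict(np.load("scene0.npz"))
W=world(T); im=T["image"].astype(int)
# palette outline on colour (near-grey, bright) top camera
sub=im[155:215,275:375]; m=((sub.min(-1)>105)&(sub[...,2]-sub[...,0]<32)).astype(np.uint8)
n,l,st,ce=cv2.connectedComponentsWithStats(m); i=1+st[1:,4].argmax(); print(st[i])
cn=cv2.findContours((l==i).astype(np.uint8),cv2.RETR_EXTERNAL,cv2.CHAIN_APPROX_NONE)[0][0][:,0]+[275,155]
p=ray(T,cn,.037)[:,:2]*1000; r=cv2.minAreaRect(p.astype(np.float32)); print("rect",r,cv2.boxPoints(r).round(1))
# tablet tops by brown mask, both cameras
zs=[.0445,.036,.0445]
for nm,s,(v0,v1,u0,u1) in(("top",T,(165,205,285,365)),("scene",S,(115,175,180,250))):
    c=s["image"][v0:v1,u0:u1].astype(int); m=((c[...,2]-c[...,0]>25)&(c[...,2]-c[...,1]>22)).astype(np.uint8)
    n,l,st,ce=cv2.connectedComponentsWithStats(m)
    k=[i for i in range(1,n) if 60<st[i,4]<600]
    print(nm,[(st[i].tolist(),(ce[i]+[u0,v0]).round(1).tolist(),[ (ray(s,ce[i]+[u0,v0],z)*1000).round(1).tolist()[0][:2] for z in(.036,.0445)]) for i in k])
print("cams",[-np.array(s["extrinsics"])[:3,:3].T@np.array(s["extrinsics"])[:3,3] for s in(T,S)])
# rack: points z>.042 scene camera
Ws=world(S); q=Ws[(Ws[...,2]>.044)&(Ws[...,2]<.06)&(Ws[...,0]>.42)&(Ws[...,0]<.62)&(Ws[...,1]>.2)&(Ws[...,1]<.3)]
for sel in(q[:,0]>.52,q[:,0]<.52): print("rack tab scene",q[sel].mean(0),sel.sum())
o=cv2.resize(S["image"][220:285,285:360],(600,520),interpolation=2); 
o2=cv2.resize(T["image"][160:215,165:200],None,fx=9,fy=9,interpolation=2)
cv2.imwrite("pics/rack.png",np.hstack([o[:495,:480],o2]))
E
```

```text
[  11   11   77   39 1929]
rect ((525.8172607421875, -193.32827758789062), (227.6262969970703, 106.08761596679688), 85.71011352539062) [[ 464.4 -302.9]
 [ 570.2 -310.8]
 [ 587.2  -83.8]
 [ 481.4  -75.9]]
top [([18, 0, 62, 40, 239], [348.2, 173.4], [[559.6, -267.1], [558.7, -265.5]]), ([9, 14, 15, 15, 172], [300.7, 186.2], [[520.9, -122.4], [520.2, -121.6]]), ([32, 16, 15, 14, 167], [323.9, 187.6], [[516.5, -192.6], [515.8, -191.4]]), ([56, 18, 15, 14, 172], [348.3, 189.5], [[510.2, -266.7], [509.5, -265.1]]), ([0, 35, 55, 5, 136], [304.8, 203.0], [[469.7, -134.2], [469.3, -133.4]])]
scene [([0, 0, 39, 15, 303], [194.8, 119.6], [[497.3, -318.4], [502.0, -309.3]]), ([15, 9, 15, 11, 124], [201.7, 129.3], [[505.6, -268.9], [510.2, -260.3]]), ([46, 20, 24, 26, 248], [240.9, 145.7], [[458.7, -140.8], [463.8, -133.6]]), ([27, 25, 16, 12, 138], [214.5, 145.2], [[515.5, -189.9], [520.0, -182.2]]), ([0, 28, 27, 32, 452], [188.6, 163.4], [[611.1, -176.7], [614.6, -169.2]]), ([40, 38, 17, 12, 151], [228.0, 158.2], [[516.3, -124.3], [520.8, -117.3]])]
cams [array([0.40341517, 0.00468287, 1.45661361]), array([0.93916053, 0.53680582, 0.83505987])]
rack tab scene [0.56708082 0.24491361 0.05062445] 86
rack tab scene [0.47335808 0.26547322 0.05069729] 82
```

View pics/rack.png

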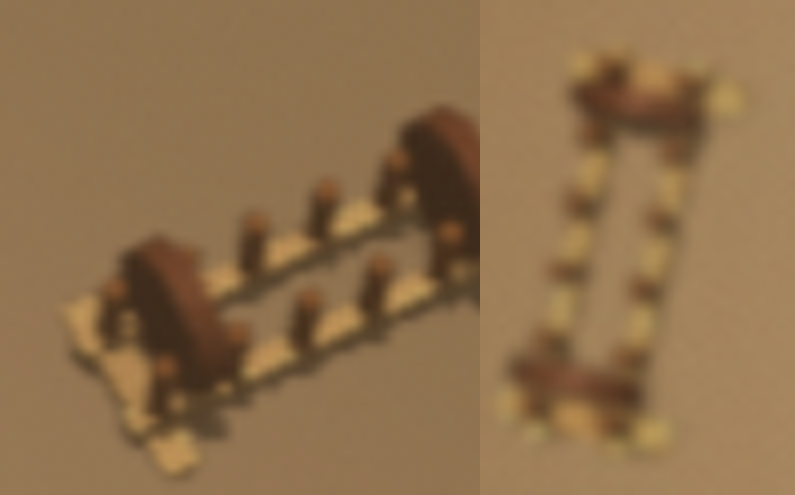

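The close crop confirms it: the middle rack slot lies between dowel pairs at about (255–377, 188–293) in the scene crop, and the small wooden and green racks are excluded. Next I'll compute the slot pose and the shifts to the press pose.

```bash
cat >> h.py <<'E'
P0=np.array([.5158,-.1923]); PY=np.deg2rad(-4.3)
def pal(x,y,z): # mm in palette frame -> world m
    c,s=np.cos(PY),np.sin(PY); return np.array([P0[0]+(c*x-s*y)/1e3,P0[1]+(s*x+c*y)/1e3,z/1e3])
def rot(yaw,lean): # tool x at world yaw(deg), tool z down, leaned so z tips toward tool x by lean(deg)
    return R.from_euler('z',yaw,degrees=True)*R.from_euler('x',180,degrees=True)*R.from_euler('y',lean,degrees=True)
def go(p,r=None):
    s=get_state(); r0=R.from_quat(s["tcp_rot"]); 
    print("shift cm",(r0.inv().apply(np.array(p)-s["tool_pos"])*100).round(2), "" if r is None else ("turn deg",np.rad2deg((r0.inv()*r).as_rotvec()).round(2)))
E
python3 - <<'E'
from h import *
T=dict(np.load("top0.npz")); S=dict(np.load("scene0.npz"))
f=lambda p:((np.array(p)+.5)/9-.5)-[480/9,0]+[165,160]
g=lambda p:((np.array(p)+.5)/8-.5)+[285,220]
for z in(.025,.032,.038):
    print(z,ray(T,[f(p) for p in((578,203),(565,270),(660,217),(645,287))],z).round(4)[:,:2].tolist())
print(ray(S,[g(p) for p in((255,218),(323,188),(307,293),(377,258))],.037).round(4)[:,:2].tolist())
print((rot(-4.3,20).as_matrix()[:,2]))
go(pal(27,0,70),rot(-4.3,0))
E
```

```text
0.025 [[0.536, 0.2626], [0.513, 0.2668], [0.5311, 0.2343], [0.507, 0.2393]]
0.032 [[0.5354, 0.2613], [0.5124, 0.2655], [0.5304, 0.2332], [0.5065, 0.2381]]
0.038 [[0.5348, 0.2602], [0.512, 0.2644], [0.5299, 0.2322], [0.5061, 0.2372]]
[[0.5283, 0.2356], [0.5059, 0.2408], [0.5343, 0.2627], [0.5107, 0.2673]]
[ 0.3410574  -0.02564423 -0.93969262]
shift cm [ 46.68 -28.63  16.12] ('turn deg', array([-0.08,  0.  , 20.5 ]))
```

```bash
for i in 1; do
python3 -m jog '[[[3.3,-2,0,0,0,0,1],[3.3,-2,0,0,0,0,1],[3.3,-2,0,0,0,0,1],[3.3,-2,0,0,0,0,1],[3.3,-2,0,0,0,0,1]]]' 30
python3 -m jog '[[[3.3,-2,0,0,0,0,1],[3.3,-2,0,0,0,0,1],[3.3,-2,0,0,0,0,1],[3.3,-2,0,0,0,0,1],[3.3,-2,0,0,0,0,1]]]'
python3 -m jog '[[[3.3,-2,0,0,0,0,1],[3.3,-2,0,0,0,0,1],[0,0,0,0,0,6.8,1],[0,0,0,0,0,6.8,1],[0,0,0,0,0,6.8,1]]]'
done
python3 -c "
from h import *
go(pal(27,0,70),rot(-4.3,0))"
```

```text
clock: 0.62
tool_pos: [0.3057, -0.4566, 0.2312]
tcp_rot: [0.99, 0.141, 0.0, -0.0]
wrist_force: [1.0, -0.4, -0.4]
width: 0.0256
gripper_force: 0.0
clock: 1.03
tool_pos: [0.4365, -0.3144, 0.2313]
tcp_rot: [0.99, 0.141, -0.0, -0.0]
wrist_force: [0.4, -0.1, 0.3]
width: 0.0
gripper_force: 0.0
clock: 1.45
tool_pos: [0.4883, -0.2579, 0.2311]
tcp_rot: [0.999, -0.038, -0.0, -0.0]
wrist_force: [0.1, -0.3, 0.5]
width: 0.0001
gripper_force: 0.0
shift cm [ 4.94 -6.76 16.11] ('turn deg', array([-0.01,  0.02, -0.09]))
```

```bash

python3 -m jog '[[[2.47,-3.2,0,0,0,0,1],[2.47,-3.2,0,0,0,0,1],[0,-0.36,4,0,0,0,1],[0,0,4,0,0,0,1],[0,0,4,0,0,0,1]]]'
python3 -m jog '[[[0,0,4.1,0,0,0,1],[0,0,0,0,0,0,1],[0,0,0,0,0,0,1]]]'
python3 - <<'E'
from h import *
go(pal(27,0,70),rot(-4.3,0))
T=snapshot("top");S=snapshot("scene")
p=np.array([pal(27,0,70),pal(23,0,36.5),pal(16,0,36.5)]); print(proj(S,p).round(1),proj(T,p).round(1))
im=S["image"].copy()
o=cv2.resize(im[95:185,160:265],None,fx=6,fy=6,interpolation=2)
for q in proj(S,p): cv2.circle(o,tuple(int(v) for v in ((q-[160,95]+.5)*6)),3,(0,255,0),-1)
cv2.imwrite("pics/press0.png",o)
E
```

```text
clock: 1.87
tool_pos: [0.5431, -0.1946, 0.1108]
tcp_rot: [0.999, -0.036, 0.001, 0.001]
wrist_force: [0.5, 0.5, 0.1]
width: -0.0002
gripper_force: 0.0
clock: 2.12
tool_pos: [0.5401, -0.1943, 0.0679]
tcp_rot: [0.999, -0.037, -0.003, -0.002]
wrist_force: [-0.8, -0.3, 0.3]
width: -0.0001
gripper_force: 0.0
shift cm [ 0.26 -0.01 -0.22] ('turn deg', array([-0.19,  0.37,  0.1 ]))
[[204.3 139.8]
 [206.9 148. ]
 [209.  147. ]] [[325.9 177.9]
 [324.3 180.3]
 [324.1 182.6]]
```

View pics/press0.png

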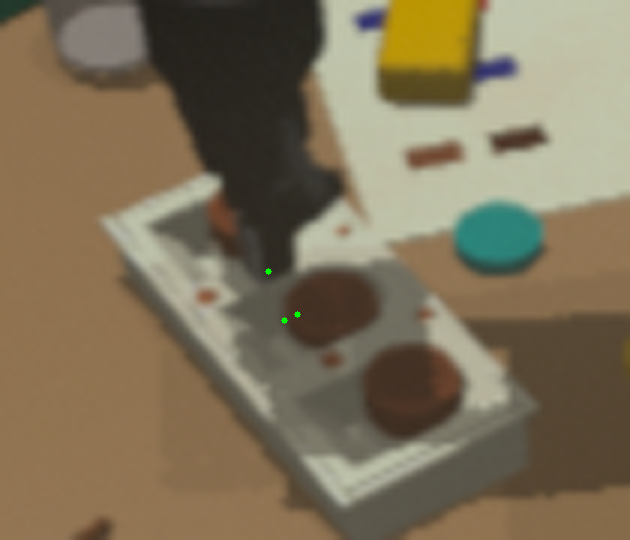

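The picture shows the fingertips ending at about (268,272), where the TCP projects. The tablet's far edge is at about (285,315), matching its predicted point. Now I press.

```bash

python3 -m jog '[[[0.25,0,0.8,0,0,0,1],[0,0,1,0,0,0,1],[0,0,0.5,0,0,0,1],[0,0,0.3,0,0,0,1]]]'
python3 -m jog '[[[0,0,0.25,0,0,0,1],[0,0,0.25,0,0,0,1],[0,0,0.25,0,0,0,1]]]'
python3 -m jog '[[[0,0,0.25,0,0,0,1],[0,0,0.25,0,0,0,1],[0,0,0,0,0,0,1],[0,0,0,0,0,0,1]]]'
python3 -c "
from h import *
go(pal(27,0,26.5),rot(-4.3,0)); print(get_state()['wrist_force'])"
```

```text
clock: 2.55
tool_pos: [0.5445, -0.1956, 0.0447]
tcp_rot: [0.999, -0.037, 0.0, 0.0]
wrist_force: [-0.6, -0.2, -0.0]
width: 0.0002
gripper_force: 0.0
clock: 2.8
tool_pos: [0.5445, -0.1956, 0.0368]
tcp_rot: [0.999, -0.037, 0.0, 0.0]
wrist_force: [-0.1, -0.3, -0.3]
width: -0.0
gripper_force: 0.0
clock: 3.13
tool_pos: [0.5443, -0.1955, 0.0316]
tcp_rot: [0.999, -0.037, -0.0, -0.0]
wrist_force: [0.7, -0.4, -0.1]
width: 0.0002
gripper_force: 0.0
shift cm [-0.17 -0.1   0.51] ('turn deg', array([-0.01,  0.02,  0.1 ]))
[ 0.7010938  -0.39885483 -0.11897302]
```

```bash

python3 -m jog '[[[-0.1,0,0.25,0,0,0,1],[0,0,0.25,0,0,0,1],[0,0,0,0,0,0,1],[0,0,0,0,0,0,1]]]'
python3 -m jog '[[[0,0,0.2,0,0,0,1],[0,0,0.2,0,0,0,1],[0,0,0,0,0,0,1],[0,0,0,0,0,0,1]]]'
python3 - <<'E'
from h import *
S=snapshot("scene")
cv2.imwrite("pics/press1.png",cv2.resize(S["image"][95:185,160:265],None,fx=6,fy=6,interpolation=2))
E
```

```text
clock: 3.47
tool_pos: [0.5433, -0.1954, 0.0266]
tcp_rot: [0.999, -0.037, -0.0, -0.0]
wrist_force: [0.1, 0.2, -0.1]
width: -0.0
gripper_force: 0.0
clock: 3.8
tool_pos: [0.5436, -0.1956, 0.0253]
tcp_rot: [0.999, -0.036, 0.0, 0.0]
wrist_force: [-3.8, 0.9, 16.6]
width: 0.0001
gripper_force: 7.1
```

View pics/press1.png

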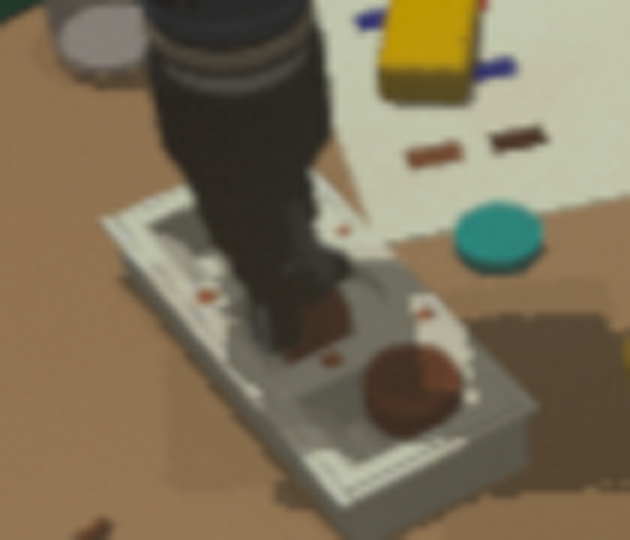

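```bash

python3 -m jog '[[[0,0,-0.5,0,0,0,1],[0,0,-1,0,0,0,1],[0,0,-3,0,0,0,1],[0,0,-4,0,0,0,1],[0,0,-4,0,0,0,1]]]'
python3 -m jog '[[[-3,0,0,0,0,0,1],[-3,0,0,0,0,0,1],[0,0,0,0,6.6,0,1],[0,0,0,0,6.6,0,0.7],[0,0,0,0,6.6,0,0.6]]]'
python3 -m jog '[[[0,0,0,0,6.6,0,0.6],[0,0,0,0,6.6,0,0.6],[0,0,0,0,0,0,0.6]]]'
python3 - <<'E'
from h import *
go(pal(-36,0,100),rot(-4.3,33)); print(get_state()['wrist_force'])
S=snapshot("scene"); np.savez("scene1.npz",**S)
W=world(S); 
c,s=np.cos(PY),np.sin(PY); d=W[...,:2]-P0; X=(c*d[...,0]+s*d[...,1])*1e3; Y=(-s*d[...,0]+c*d[...,1])*1e3; Z=W[...,2]*1e3
im=S["image"].astype(int); br=(im[...,2]-im[...,0]>18)&(im[...,2]-im[...,1]>14)
m=(abs(Y)<26)&(X>-42)&(X<45)&(Z>0)&(Z<62)&br; print(m.sum())
q=np.c_[X[m],Y[m],Z[m]]
for x in range(-30,45,5):
    k=abs(q[:,0]-x)<=2.5
    if k.any(): print(x,k.sum(),q[k,2].mean().round(1),q[k,1].min().round(),q[k,1].max().round())
cv2.imwrite("pics/tip.png",cv2.resize(S["image"][95:185,160:265],None,fx=6,fy=6,interpolation=2))
E
```

```text
clock: 4.27
tool_pos: [0.5426, -0.195, 0.1484]
tcp_rot: [0.999, -0.037, -0.001, -0.001]
wrist_force: [1.5, -0.3, -0.7]
width: -0.0001
gripper_force: 0.0
clock: 4.68
tool_pos: [0.4834, -0.1888, 0.1484]
tcp_rot: [0.987, -0.035, 0.156, 0.003]
wrist_force: [0.2, 1.2, 0.1]
width: 0.0172
gripper_force: 0.0
clock: 4.93
tool_pos: [0.4862, -0.1825, 0.1466]
tcp_rot: [0.978, -0.031, 0.206, -0.008]
wrist_force: [-0.4, 0.6, 0.2]
width: 0.0171
gripper_force: 0.0
shift cm [-2.41  0.88  4.01] ('turn deg', array([-1.92,  9.23,  0.06]))
[-0.35029289  0.61761176  0.18029298]
119
-5 5 40.8 -24.0 10.0
0 18 41.5 -26.0 21.0
5 28 37.8 -13.0 22.0
10 33 30.0 -23.0 19.0
15 23 21.3 -23.0 17.0
20 11 14.4 -13.0 6.0
25 1 15.0 1.0 1.0
```

View pics/tip.png

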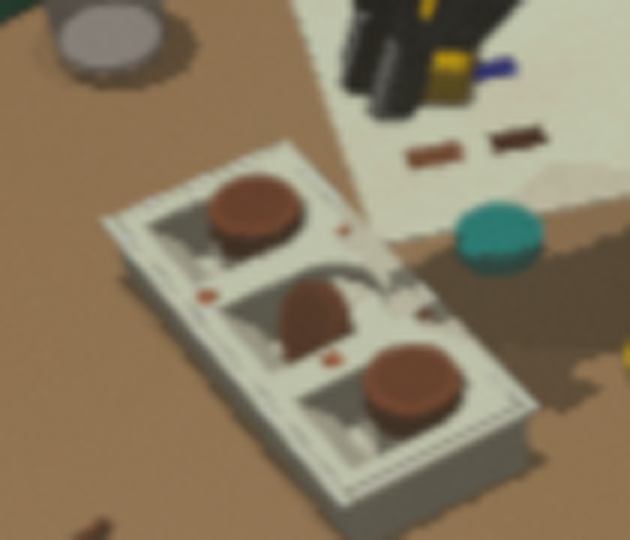

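The picture shows the tablet tipped, at (313,320), leaning with its raised edge at about (320,283). The two neighbours are undisturbed. The lean stopped at 24°, so I'll check the joints.

```bash
python3 - <<'E'
from h import *
s=get_state(); print(s["q"].round(3),s["qvel"].round(3),s["tool_pos"])
S=dict(np.load("scene1.npz")); W=world(S)
c,sn=np.cos(PY),np.sin(PY); d=W[...,:2]-P0; X=(c*d[...,0]+sn*d[...,1])*1e3; Y=(-sn*d[...,0]+c*d[...,1])*1e3; Z=W[...,2]*1e3
im=S["image"].astype(int); br=(im[...,2]-im[...,0]>18)&(im[...,2]-im[...,1]>14)
for y in(-72,72):
    m=(np.hypot(X,Y-y)<32)&(Z>41)&(Z<50)&br; print(y,m.sum(),X[m].mean(),X[m].min(),X[m].max(),Y[m].mean(),Y[m].min(),Y[m].max(),np.median(Z[m]))
    n=(np.hypot(X,Y-y)<12); print(X[n].mean(), np.median(Z[n]))
m=(abs(Y)<18)&(X>2)&(X<22)&(Z>8)&(Z<45)&br
A=np.c_[X[m],Y[m],np.ones(m.sum())]; print(np.linalg.lstsq(A,Z[m],rcond=None)[0],m.sum())
q=np.c_[X[m],Y[m],Z[m]]; q0=q.mean(0); v=np.linalg.svd(q-q0)[2][2]; print(q0,v,np.rad2deg(np.arccos(abs(v[2]))))
E
```

```text
[-0.738  0.454  2.06   0.744  0.414  0.241] [ 0.017  0.002 -0.049 -0.073  0.     0.062] [ 0.48697256 -0.18328773  0.1468925 ]
-72 126 -2.695932912218597 -23.749705131683765 18.34369329241336 -69.60057823475248 -93.09419174801326 -48.31312580464695 43.63897864555739
0.2710876968273188 44.01790343594155
72 149 -2.6557927763697444 -23.481283435260185 18.039105048536182 74.1199631312415 51.18007478524609 95.53543810277696 44.00754865078734
1.5267269413367075 43.607067208784386
[-1.53694555e+00  3.95172000e-02  4.51540423e+01] 85
[10.85782432 -0.60722719 28.44216165] [ 0.85633166 -0.01135396  0.51630144] 58.91551514322066
```

```bash

python3 -m jog '[[[0.5,0,0,0.4,2.5,0,0.6],[0.5,0,0,0.4,2.5,0,0.6],[0.5,0,0,0.4,2.5,0,0.6],[0,0,0,0.4,2,0,0.6],[0,0,0,0,0,0,0.6]]]'
python3 - <<'E'
from h import *
s=get_state(); print(s["q"].round(3),s["qvel"].round(3))
go(pal(-10,0,100),rot(-4.3,32))
E
```

```text
clock: 5.4
tool_pos: [0.5014, -0.1845, 0.1534]
tcp_rot: [0.957, -0.028, 0.287, -0.019]
wrist_force: [-0.2, 0.8, -0.5]
width: 0.0169
gripper_force: 0.0
[-0.803  0.478  2.13   1.316  0.438 -0.373] [ 0.017 -0.011 -0.021 -0.143 -0.013  0.182]
shift cm [-2.52  0.96  4.69] ('turn deg', array([-3.49, -1.3 , -0.07]))
```

```bash
cat >> h.py <<'E'
P0=P0+[-.0013,.001]
def tgt(s,off=0): # tcp on tablet mid-plane, s mm above lip
    return pal(8.27-.522*s+.853*off,0,29.1+.853*s+.522*off)
E
python3 -m jog '[[[0,0,0,-1.7,-0.6,0,0.6],[0,0,0,-1.7,-0.6,0,0.6],[-0.8,0.3,1.5,0,0,0,0.6],[-0.8,0.3,1.5,0,0,0,0.6],[0,0,0,0,0,0,0.6]]]'
python3 - <<'E'
from h import *
s=get_state(); print(s["q"].round(3),s["qvel"].round(3))
go(tgt(60),rot(-4.3,31.5))
E
```

```text
clock: 5.82
tool_pos: [0.504, -0.1907, 0.1182]
tcp_rot: [0.961, -0.036, 0.275, 0.009]
wrist_force: [0.3, -0.6, 0.1]
width: 0.017
gripper_force: 0.0
[-0.765  0.559  2.144  1.596  0.346 -0.636] [-0.    -0.045  0.005 -0.142  0.025  0.175]
shift cm [-3.07 -0.01  2.55] ('turn deg', array([-0.12, -0.5 , -0.06]))
```

The closing line has to lie along the tablet's normal, so I turn the tool 90° about its z axis, which keeps the last joint mid-range.

```bash
cat >> h.py <<'E'
def gr(l=31.5): return rot(-4.3,l)*R.from_euler('z',-90,degrees=True)
E
python3 -m jog '[[[0,0,0,0,0,-7,0.6],[0,0,0,0,0,-7,0.6],[0,0,0,0,0,-7,0.6],[0,0,0,0,0,-7,0.6],[0,0,0,0,0,-7,0.6]]]'
python3 -m jog '[[[0,0,0,0,0,-7,0.6],[0,0,0,0,0,-7,0.6],[0,0,0,0,0,-7,0.6],[0,0,0,0,0,-7,0.6],[0,0,0,0,0,-7,0.6]]]'
python3 -m jog '[[[0,0,0,0,0,-7,0.6],[0,0,0,0,0,-7,0.6],[0,0,0,0,0,-6,0.6],[0,0,0,0,0,0,0.6]]]'
python3 - <<'E'
from h import *
s=get_state(); print(s["q"].round(3),s["qvel"].round(3)); print(gr().as_matrix().round(2))
go(tgt(60),gr())
E
```

```text
clock: 6.23
tool_pos: [0.5042, -0.1905, 0.1207]
tcp_rot: [0.926, 0.258, 0.261, 0.093]
wrist_force: [-0.3, -0.4, -0.5]
width: 0.0175
gripper_force: 0.0
clock: 6.65
tool_pos: [0.5043, -0.1905, 0.1208]
tcp_rot: [0.805, 0.524, 0.221, 0.168]
wrist_force: [0.2, 0.4, -1.0]
width: 0.017
gripper_force: 0.0
clock: 6.98
tool_pos: [0.5042, -0.1905, 0.1207]
tcp_rot: [0.704, 0.654, 0.189, 0.203]
wrist_force: [-0.2, -0.4, -0.5]
width: 0.0167
gripper_force: 0.0
[-0.765  0.553  2.145  1.591  0.347 -2.205] [-0.002  0.001  0.005  0.028 -0.003  0.108]
[[ 0.07  0.85  0.52]
 [ 1.   -0.06 -0.04]
 [ 0.    0.52 -0.85]]
shift cm [ 0.01 -3.23  2.74] ('turn deg', array([ 0.68, -0.06,  0.14]))
```

```bash

python3 -m jog '[[[0,-1.6,0,0.7,0,0,0.57],[0,-1.6,0,0,0,0,0.57],[0,0,1.3,0,0,0,0.57],[0,0,1.4,0,0,0,0.57],[0,0,0,0,0,0,0.57]]]'
python3 - <<'E'
from h import *
s=get_state(); print(s["q"].round(3),s["qvel"].round(3))
go(tgt(60),gr());go(tgt(12),gr())
E
```

```text
clock: 7.4
tool_pos: [0.4915, -0.1898, 0.0791]
tcp_rot: [0.707, 0.654, 0.185, 0.198]
wrist_force: [0.2, -0.3, 0.7]
width: 0.0185
gripper_force: 0.0
[-0.783  0.656  2.186  1.925  0.372 -2.576] [-0.005 -0.036  0.019 -0.067 -0.004  0.047]
shift cm [ 0.03  0.06 -0.1 ] ('turn deg', array([-0.06, -0.11, -0.18]))
shift cm [0.02 0.06 4.7 ] ('turn deg', array([-0.06, -0.11, -0.18]))
```

```bash

python3 -m jog '[[[0,0.06,1,0,0,0,0.57],[0,0,1,0,0,0,0.57],[0,0,0.8,0,0,0,0.57],[0,0,0,0,0,0,0.57]]]'
python3 - <<'E'
from h import *
s=get_state(); print(s["q"].round(3),s["qvel"].round(3))
go(tgt(12),gr())
S=snapshot("scene"); np.savez("scene2.npz",**S)
o=cv2.resize(S["image"][115:175,180:250],None,fx=9,fy=9,interpolation=2)
for q,col in((tgt(18.5),(0,255,0)),(tgt(12),(255,0,0)),(tgt(12,12),(0,0,255)),(get_state()["tool_pos"],(255,255,0))):
    cv2.circle(o,tuple(int(v) for v in ((proj(S,q)[0]-[180,115]+.5)*9)),3,col,-1)
cv2.imwrite("pics/pre.png",o)
E
```

```text
clock: 7.73
tool_pos: [0.5064, -0.1907, 0.0563]
tcp_rot: [0.706, 0.654, 0.185, 0.198]
wrist_force: [-0.8, 0.6, -0.1]
width: 0.0182
gripper_force: 0.0
[-0.757  0.717  2.159  2.038  0.379 -2.673] [-0.007 -0.025  0.022 -0.022 -0.003  0.008]
shift cm [-0.   -0.02  1.98] ('turn deg', array([-0.03, -0.1 , -0.08]))
```

View pics/pre.png

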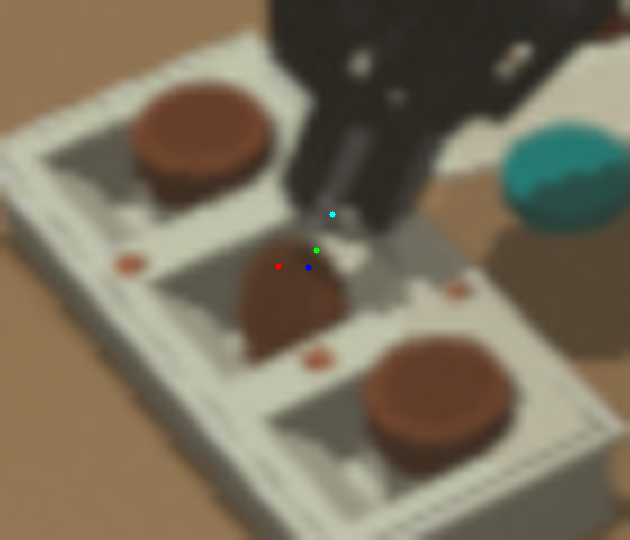

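The picture shows the open fingers at (305,225) and (380,230) straddling the raised edge at about (310,245). The predicted mid-plane matches the tablet, so I'll advance gently.

```bash

python3 -m jog '[[[0,0,0.6,0,0,0,0.57],[0,0,0.4,0,0,0,0.57],[0,0,0.4,0,0,0,0.57]]]'
python3 -m jog '[[[0,0,0.3,0,0,0,0.57],[0,0,0.3,0,0,0,0.57],[0,0,0,0,0,0,0.57],[0,0,0,0,0,0,0.57]]]'
python3 - <<'E'
from h import *
for i in range(3): s=get_state(); print(s["wrist_force"],s["moment"])
print(s["q"]); go(tgt(9),gr())
E
```

```text
clock: 8.03
tool_pos: [0.5129, -0.1913, 0.0446]
tcp_rot: [0.706, 0.654, 0.185, 0.199]
wrist_force: [-1.1, -0.0, -0.5]
width: 0.0182
gripper_force: 0.0
clock: 8.37
tool_pos: [0.5157, -0.1913, 0.0391]
tcp_rot: [0.706, 0.655, 0.184, 0.198]
wrist_force: [-0.1, 0.2, -0.3]
width: 0.0183
gripper_force: 0.0
[-0.09746819  0.2450869  -0.32570576] [0.00326767 0.26018523 0.03406855]
[-0.09746819  0.2450869  -0.32570576] [0.00326767 0.26018523 0.03406855]
[-0.09746819  0.2450869  -0.32570576] [0.00326767 0.26018523 0.03406855]
[-0.74051904  0.76126899  2.13944295  2.11224756  0.38588572 -2.73664364]
shift cm [-0.01  0.08  0.32] ('turn deg', array([-0.09, -0.05, -0.02]))
```

```bash

python3 -m jog '[[[0,0.05,0.2,0,0,0,0.57],[0,0,0.2,0,0,0,0.57],[0,0,0,0,0,0,0.57]]]'
python3 -m jog '[[[0,0,0.15,0,0,0,0.57],[0,0,0,0,0,0,0.57]]]'
```

```text
clock: 8.62
tool_pos: [0.5184, -0.1917, 0.036]
tcp_rot: [0.706, 0.655, 0.184, 0.198]
wrist_force: [0.9, -0.1, -1.3]
width: 0.0188
gripper_force: 0.0
clock: 8.78
tool_pos: [0.519, -0.1916, 0.0348]
tcp_rot: [0.706, 0.655, 0.184, 0.198]
wrist_force: [-0.1, -0.7, 1.9]
width: 0.0184
gripper_force: 0.7
```

```bash

python3 -m jog '[[[0,0,0,0,0,0,0.7],[0,0,0,0,0,0,0.8],[0,0,0,0,0,0,1],[0,0,0,0,0,0,1]]]' 25
python3 -m jog '[[[0,0,0,0,0,0,1],[0,0,0,0,0,0,1]]]'
```

```text
clock: 9.12
tool_pos: [0.5191, -0.1917, 0.0349]
tcp_rot: [0.706, 0.655, 0.185, 0.198]
wrist_force: [-0.1, 0.5, 0.6]
width: 0.0094
gripper_force: 24.7
clock: 9.28
tool_pos: [0.5191, -0.1917, 0.0349]
tcp_rot: [0.706, 0.655, 0.185, 0.198]
wrist_force: [0.0, -0.5, 0.4]
width: 0.0093
gripper_force: 24.8
```

```bash

python3 -m jog '[[[0,0,-0.5,0,0,0,1],[0,0,-1,0,0,0,1],[0,0,-1.5,0,0,0,1],[0,0,-1.5,0,0,0,1],[0,0,-1.5,0,0,0,1]]]' 35
python3 -m jog '[[[0,0,0,0,0,0,1],[0,0,0,0,0,0,1]]]'
python3 - <<'E'
from h import *
s=get_state(); print(s["q"].round(3))
r=rot(78,0); print(r.as_matrix().round(2)); go([.5203,.2508,.2],r)
r0=R.from_quat(s["tcp_rot"]); print("world up in tool",r0.inv().apply([0,0,1]).round(3), "world x,y in tool", r0.inv().apply([[1,0,0],[0,1,0]]).round(3))
E
```

```text
clock: 9.7
tool_pos: [0.487, -0.1891, 0.0865]
tcp_rot: [0.706, 0.655, 0.184, 0.198]
wrist_force: [0.5, 0.3, -0.5]
width: 0.0083
gripper_force: 40.0
clock: 9.87
tool_pos: [0.4877, -0.1896, 0.0867]
tcp_rot: [0.706, 0.655, 0.184, 0.199]
wrist_force: [0.6, -0.5, -0.6]
width: 0.0087
gripper_force: 40.0
[-0.789  0.635  2.193  1.89   0.368 -2.548]
[[ 0.21  0.98  0.  ]
 [ 0.98 -0.21 -0.  ]
 [ 0.    0.   -1.  ]]
shift cm [44.16  5.87 -9.71] ('turn deg', array([31.43, -2.09,  7.5 ]))
world up in tool [-0.     0.522 -0.853] world x,y in tool [[ 0.075  0.85   0.521]
 [ 0.997 -0.064 -0.04 ]]
```

```bash

python3 -m jog '[[[0,1.5,-2.5,0,0,0,1],[0,1.6,-2.6,0,0,0,1],[1,0.5,0.3,0,0,0,1],[0,0,0,4,-0.3,1,1],[0,0,0,4,-0.3,1,1]]]'
python3 -m jog '[[[0,0,0,4,-0.3,1,1],[0,0,0,4,-0.3,1,1],[0,0,0,4,-0.3,1,1],[0,0,0,4,-0.3,1,1],[0,0,0,4,-0.3,1,1]]]'
python3 - <<'E'
from h import *
s=get_state(); print(s["q"].round(3),s["qvel"].round(3))
go([.5203,.2508,.16],rot(78,0))
E
```

```text
clock: 10.28
tool_pos: [0.4958, -0.1747, 0.1245]
tcp_rot: [0.715, 0.656, 0.171, 0.171]
wrist_force: [0.1, 0.6, -0.6]
width: 0.0088
gripper_force: 39.9
clock: 10.7
tool_pos: [0.4979, -0.1685, 0.1236]
tcp_rot: [0.743, 0.653, 0.113, 0.092]
wrist_force: [0.5, 0.3, -0.8]
width: 0.0088
gripper_force: 39.9
[-0.646  0.507  1.981  0.423  0.46  -0.879] [ 0.252  0.02  -0.484 -1.862  0.698  2.175]
shift cm [42.02 -2.31 -2.37] ('turn deg', array([16.37, -3.47,  4.58]))
```

Still held. I'll finish the turn while travelling.

```bash

python3 -m jog '[[[0,0,-1,0,0,0,1],[0,0,-1,4,-0.8,1,1],[0,0,0,4,-0.8,1,1],[0,0,0,4,-0.8,1,1],[0,0,0,4,-0.8,1,1]]]'
python3 -m jog '[[[3,0,0,0,0,0,1],[3,0,0,0,0,0,1],[3,0,0,0,0,0,1],[3,0,0,0,0,0,1],[3,0,0,0,0,0,1]]]'
python3 -m jog '[[[3,0,0,0,0,0,1],[3,0,0,0,0,0,1],[3,0,0,0,0,0,1],[3,0,0,0,0,0,1],[3,0,0,0,0,0,1]]]'
python3 -m jog '[[[0,0,0,0,0,0,1],[0,0,0,0,0,0,1]]]'
python3 - <<'E'
from h import *
s=get_state(); print(s["q"].round(3),s["qvel"].round(3))
go([.5203,.2508,.12],rot(78,0))
E
```

```text
clock: 11.12
tool_pos: [0.4927, -0.1683, 0.1436]
tcp_rot: [0.773, 0.634, 0.006, 0.003]
wrist_force: [0.3, 0.7, 0.0]
width: 0.0084
gripper_force: 39.9
clock: 11.53
tool_pos: [0.5218, -0.0197, 0.1434]
tcp_rot: [0.773, 0.635, 0.007, 0.003]
wrist_force: [0.7, -0.3, 0.3]
width: 0.009
gripper_force: 39.9
clock: 11.95
tool_pos: [0.5509, 0.1274, 0.144]
tcp_rot: [0.773, 0.635, 0.007, 0.003]
wrist_force: [0.3, -0.4, -0.2]
width: 0.0089
gripper_force: 39.9
clock: 12.12
tool_pos: [0.5509, 0.1271, 0.1439]
tcp_rot: [0.772, 0.636, 0.007, 0.003]
wrist_force: [0.5, -0.4, 0.1]
width: 0.0085
gripper_force: 40.0
[0.027 0.56  1.676 0.004 0.891 0.217] [-0.045 -0.005  0.019 -0.027  0.003  0.014]
shift cm [11.54 -5.4   2.39] ('turn deg', array([ 0.76, -0.36,  0.97]))
```

```bash

python3 -m jog '[[[2.9,-1.3,0,0.7,-0.3,0.9,1],[2.9,-1.4,0,0,0,0,1],[2.9,-1.4,0,0,0,0,1],[2.9,-1.3,0,0,0,0,1]]]'
python3 -m jog '[[[0,0,1.2,0,0,0,1],[0,0,1.2,0,0,0,1],[0,0,0,0,0,0,1]]]'
python3 - <<'E'
from h import *
go([.5203,.2508,.12],rot(78,0))
S=snapshot("scene"); np.savez("scene3.npz",**S); T=snapshot("top"); np.savez("top3.npz",**T)
print(proj(S,[[.5203,.2508,.12],[.5203,.2508,.056]]))
W=world(S); im=S["image"].astype(int); br=(im[...,2]-im[...,0]>18)&(im[...,2]-im[...,1]>14)
m=br&(W[...,2]>.07)&(W[...,2]<.13)&(abs(W[...,0]-.52)<.06)&(abs(W[...,1]-.25)<.06); q=W[m]
a=np.deg2rad(-12); rx=np.array([np.cos(a),np.sin(a)]); ry=np.array([-rx[1],rx[0]])
d=q[:,:2]-[.5203,.2508]; X=d@rx*1e3;Y=d@ry*1e3;Z=q[:,2]*1e3
for z in range(75,125,5):
    k=abs(Z-z)<2.5
    if k.any(): print(z,k.sum(),X[k].min().round(1),X[k].mean().round(1),X[k].max().round(1),Y[k].min().round(1),Y[k].max().round(1))
print(Z.min(),Z.max())
cv2.imwrite("pics/rk.png",cv2.resize(S["image"][190:290,270:370],None,fx=6,fy=6,interpolation=2)[:600])
E
```

```text
clock: 12.45
tool_pos: [0.5219, 0.2496, 0.1437]
tcp_rot: [0.779, 0.628, -0.0, 0.0]
wrist_force: [0.6, -1.1, -0.7]
width: 0.0088
gripper_force: 39.9
clock: 12.7
tool_pos: [0.5207, 0.2489, 0.1179]
tcp_rot: [0.778, 0.628, -0.002, -0.0]
wrist_force: [-0.5, -0.5, 0.6]
width: 0.0088
gripper_force: 39.9
shift cm [ 0.18 -0.08 -0.21] ('turn deg', array([-0.17,  0.14, -0.14]))
[[328.19652814 228.90790358]
 [324.58337656 244.89830024]]
85 7 3.3 3.8 4.6 -11.9 4.4
90 9 3.2 4.1 5.1 -15.7 13.3
95 18 2.6 3.9 5.4 -22.4 17.9
100 11 -3.9 2.9 5.4 3.2 21.0
105 14 -5.3 3.0 5.3 2.2 21.4
110 14 -5.9 0.8 4.6 7.6 22.2
115 12 -6.4 0.5 5.0 9.1 20.6
120 16 -5.0 0.2 5.2 10.3 18.2
84.84767340092398 129.07600406019577
```

View pics/rk.png

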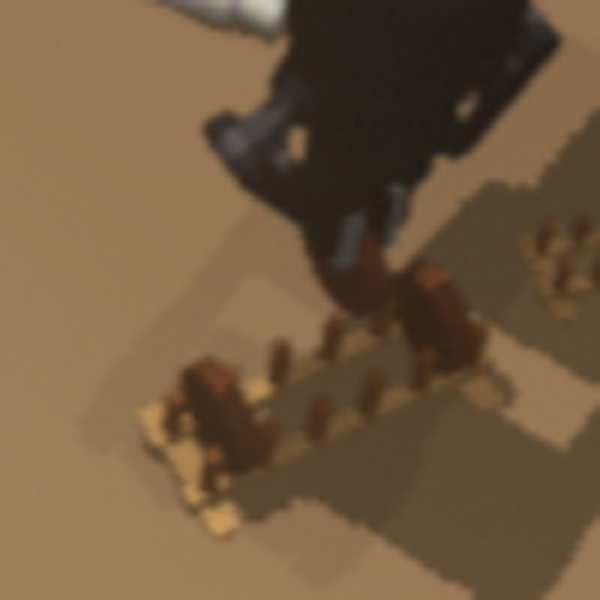

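The picture shows the tablet hanging vertically in the fingers at about (360,280). The middle slot, between the dowels at (335,345)/(372,395) and (280,360)/(318,415), is below it. The depth-based offset along the rack's x is under 1 mm, so I'll lower.

```bash

python3 -m jog '[[[0.15,0,1.5,0,0,0,1],[0,0,1.5,0,0,0,1],[0,0,1,0,0,0,1],[0,0,0.5,0,0,0,1],[0,0,0,0,0,0,1]]]'
python3 -m jog '[[[0,0,0.5,0,0,0,1],[0,0,0.5,0,0,0,1],[0,0,0.5,0,0,0,1],[0,0,0,0,0,0,1]]]'
python3 - <<'E'
from h import *
s=get_state(); print(s["wrist_force"]); go([.5207,.2506,.043],rot(78,0))
S=snapshot("scene"); np.savez("scene4.npz",**S)
E
```

```text
clock: 13.22
tool_pos: [0.523, 0.2503, 0.0743]
tcp_rot: [0.779, 0.628, -0.001, 0.001]
wrist_force: [-0.7, -0.3, -1.0]
width: 0.0085
gripper_force: 39.9
clock: 13.55
tool_pos: [0.5227, 0.2509, 0.0593]
tcp_rot: [0.778, 0.628, -0.0, 0.001]
wrist_force: [-1.3, 0.4, 0.0]
width: 0.0085
gripper_force: 39.9
[-1.31212343  0.35922987  0.01574878]
shift cm [-0.07 -0.19  1.63] ('turn deg', array([ 0.07,  0.11, -0.19]))
```

```bash

python3 -m jog '[[[-0.05,-0.15,0,0,0,0,1],[0,0,0,0,0,0,1],[0,0,0,0,0,0,1]]]'
python3 -m jog '[[[0,0,0.5,0,0,0,1],[0,0,0.3,0,0,0,1],[0,0,0.2,0,0,0,1],[0,0,0,0,0,0,1]]]'
python3 -m jog '[[[0,0,0.2,0,0,0,1],[0,0,0.1,0,0,0,1],[0,0,0,0,0,0,1],[0,0,0,0,0,0,1]]]'
python3 - <<'E'
from h import *
s=get_state(); print(s["wrist_force"]); go([.5207,.2506,.043],rot(78,0))
E
```

```text
clock: 13.85
tool_pos: [0.5224, 0.251, 0.0603]
tcp_rot: [0.778, 0.628, 0.001, 0.002]
wrist_force: [-0.0, 0.0, -0.7]
width: 0.0084
gripper_force: 39.9
clock: 14.18
tool_pos: [0.5217, 0.2507, 0.0494]
tcp_rot: [0.778, 0.628, -0.0, 0.001]
wrist_force: [-0.1, -0.9, -0.1]
width: 0.0087
gripper_force: 39.9
clock: 14.52
tool_pos: [0.5219, 0.2509, 0.047]
tcp_rot: [0.778, 0.628, 0.0, 0.001]
wrist_force: [0.5, 0.5, -0.1]
width: 0.0088
gripper_force: 39.9
[ 0.49527836  0.46120355 -0.09525343]
shift cm [-0.05 -0.12  0.4 ] ('turn deg', array([ 0.15,  0.07, -0.2 ]))
```

Going down in 1 mm steps until it touches.

```bash

python3 -m jog '[[[0,-0.08,0.1,0,0,0,1],[0,0,0.1,0,0,0,1],[0,0,0,0,0,0,1]]]'
python3 -m jog '[[[0,0,0.1,0,0,0,1],[0,0,0,0,0,0,1],[0,0,0,0,0,0,1]]]'
python3 -m jog '[[[0,0,0.05,0,0,0,1],[0,0,0,0,0,0,1],[0,0,0,0,0,0,1]]]'
python3 - <<'E'
from h import *
s=get_state(); print(s["wrist_force"])
S=snapshot("scene"); W=world(S); im=S["image"].astype(int); br=(im[...,2]-im[...,0]>18)&(im[...,2]-im[...,1]>14)
a=np.deg2rad(-12); rx=np.array([np.cos(a),np.sin(a)]); ry=np.array([-rx[1],rx[0]]); d=W[...,:2]-[.5203,.2508]; X=d@rx*1e3;Y=d@ry*1e3;Z=W[...,2]*1e3
for x0 in(-48,0,48):
    m=br&(abs(X-x0)<9)&(abs(Y)<27)&(Z>18)&(Z<65); print(x0,m.sum(),np.percentile(Z[m],[2,98]),X[m].mean(),Y[m].mean())
E
```

```text
clock: 14.77
tool_pos: [0.5209, 0.251, 0.0449]
tcp_rot: [0.778, 0.628, 0.0, 0.001]
wrist_force: [0.0, -0.9, 1.0]
width: 0.0092
gripper_force: 39.9
clock: 15.02
tool_pos: [0.5212, 0.251, 0.0443]
tcp_rot: [0.778, 0.628, 0.0, 0.001]
wrist_force: [-0.9, 0.2, 2.3]
width: 0.0089
gripper_force: 40.2
clock: 15.27
tool_pos: [0.5213, 0.2511, 0.044]
tcp_rot: [0.778, 0.628, 0.001, 0.001]
wrist_force: [-0.5, -0.2, 4.9]
width: 0.0083
gripper_force: 40.6
[-0.50379016 -0.19873487  4.85316516]
-48 150 [19.57564987 56.04824116] -47.3476014789741 9.156543060360745
0 83 [18.82607617 53.2903098 ] 1.8310891923528125 14.69436488043894
48 174 [21.80518455 55.01286079] 48.50083572632271 4.82751733789814
```

The force rises at the expected height, so it is seated on the rails. Releasing now.

```bash

python3 -m jog '[[[0,0,-0.05,0,0,0,1],[0,0,0,0,0,0,0.75],[0,0,0,0,0,0,0.65],[0,0,0,0,0,0,0.55],[0,0,0,0,0,0,0.5]]]' 20
python3 -m jog '[[[0,0,0,0,0,0,0.5],[0,0,-0.3,0,0,0,0.5],[0,0,-1,0,0,0,0.5],[0,0,-2,0,0,0,0.5],[0,0,-4,0,0,0,0.5]]]'
python3 -m jog '[[[0,0,-4,0,0,0,0.5],[0,0,-4,0,0,0,0.5],[-4,0,0,0,0,0,0.5],[-4,0,0,0,0,0,0.5],[-4,0,0,0,0,0,0.5]]]'
python3 -m jog '[[[-4,0,0,0,0,0,0.5],[0,0,0,0,0,0,0.5],[0,0,0,0,0,0,0.5]]]'
python3 - <<'E'
from h import *
S=snapshot("scene");T=snapshot("top")
for n,s in(("scene",S),("top",T)):
    W=world(s); im=s["image"].astype(int); br=(im[...,2]-im[...,0]>18)&(im[...,2]-im[...,1]>14)
    a=np.deg2rad(-12); rx=np.array([np.cos(a),np.sin(a)]); ry=np.array([-rx[1],rx[0]]); d=W[...,:2]-[.5203,.2508]; X=d@rx*1e3;Y=d@ry*1e3;Z=W[...,2]*1e3
    for x0 in(-48,0,48):
        m=br&(abs(X-x0)<9)&(abs(Y)<27)&(Z>42)&(Z<65); print(n,x0,m.sum(),np.percentile(Z[m],[2,98]),X[m].mean(),Y[m].mean())
o=cv2.resize(S["image"][85:290,160:400],None,fx=2.5,fy=2.5,interpolation=2)
cv2.imwrite("pics/end.png",o)
E
```

```text
clock: 15.73
tool_pos: [0.521, 0.251, 0.0437]
tcp_rot: [0.778, 0.628, 0.0, 0.001]
wrist_force: [0.5, -0.4, -0.7]
width: 0.0213
gripper_force: 0.0
clock: 16.15
tool_pos: [0.518, 0.2503, 0.1148]
tcp_rot: [0.778, 0.628, -0.004, -0.0]
wrist_force: [0.5, 0.9, 0.1]
width: 0.0213
gripper_force: 0.0
clock: 16.57
tool_pos: [0.4955, 0.1335, 0.1993]
tcp_rot: [0.777, 0.629, 0.002, 0.003]
wrist_force: [0.9, -0.5, -0.6]
width: 0.0213
gripper_force: 0.0
clock: 16.82
tool_pos: [0.4868, 0.0931, 0.1982]
tcp_rot: [0.78, 0.626, 0.001, 0.002]
wrist_force: [0.9, 0.3, -0.1]
width: 0.0211
gripper_force: 0.0
scene -48 95 [42.20286735 55.60987188] -48.55898394109293 4.5325338659342105
scene 0 93 [42.83974342 55.71698603] 0.8394521972871474 4.980274537447233
scene 48 95 [42.33514293 56.4349065 ] 46.84551893911777 4.9186206731308735
top -48 45 [44.70419301 61.53398783] -48.20200384243695 -1.4046312103915126
top 0 43 [44.8273247  61.63847369] 1.6382838639026203 -0.398335294264162
top 48 40 [42.44696583 61.0043262 ] 47.6951674008853 2.965365394416159
```

View pics/end.png

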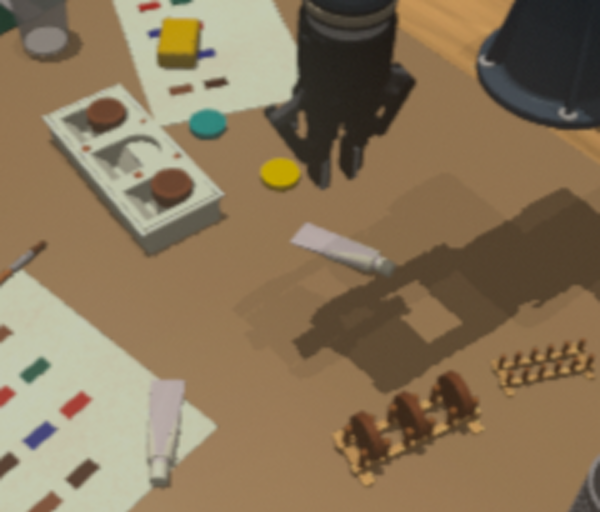

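The picture shows the tablet standing in the middle slot at (410,417), its top at about 56 mm like its two neighbours. The middle well is empty, everything else is where it was, and the gripper is clear.

```bash
python3 -c "
from station import close_job
print(close_job())"
```

```text
the job is handed in; nothing more can be done
None
```

The thin tablet now stands on edge in the middle slot of the large wooden rack, everything else looked undisturbed in the last picture, and I handed the job in at about 17 s on the robot's clock (limit 45 s).

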